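# Load the printing board into the block press

## Robot

A 6-joint arm with a two-finger parallel gripper is mounted at the origin on the work surface. World frame = base frame: x ahead of the robot, y to its left, z up, the work surface at z = 0. Lengths are in mm, angles in rad, forces in N, time in s.
With the tool pointing down it reaches from about 300 to 775 mm from the base axis. Payload 14.6 kg.
Tool frame: the origin (TCP) lies at the very end of the fingers, on their centre line; the grasp point (between the pads) lies 19 mm behind it; z points along the fingers, y is the line along which they close (so a half turn about z gives the same grasp; the last joint's range is limited). The gripper opens to 94 mm and grips with 3 to 60 N. Pads are 16 mm wide; open, the fingers measure 119 mm over their backs; the gripper's body (75 mm by 177 mm) begins 78 mm behind the grasp point.
Start: joints at [-1.403, 0.3, 1.521, -0, 1.321, -0.067], TCP at [127.95, -534.9, 205.446] pointing down, gripper open.
Joint ranges: [-3.03, 3.03], [-0.79, 2.21], [0.23, 2.52], [-1.04, 4.18], [0, 3.07], [-2.55, 2.55]. Speed limits (rad/s): [2.22, 2.22, 2.57, 3.14, 3.14, 3.14].

## Interface

Orientations are given as [roll, pitch, yaw] about the fixed x, y, z axes, in that order (R = Rz(yaw) Ry(pitch) Rx(roll)).
In Python, from cell import manip gives the robot as it stands.
- The arm moves only by the tool servo_tool, never from a script. Its argument "rows" is a list of rows, each a list of 7 numbers: the turn, a rotation vector about the world's x, y, z in degrees, then the shift along the world's x, y, z in mm, then the closure, from 0 (fully open) to 1 (shut). In form: [[rx, ry, rz, dx, dy, dz, fingers], ...]. A call has 1 to 20 rows; each row shifts and turns the commanded pose from where the row before left it; what a row does not reach is not made up. A row lasts 1/8 s, in which the tool goes at most 62.5 mm and 10.7 degrees, less where a joint would pass 70% of its speed; a pose out of reach is approached as far as the arm can. A call with a gripper value outside its range is refused whole. The fingers move at their own pace and stop on an object; "grip_force" is the grip in N (left out, the last holds). Time passes only in rows, so rows that do not move let the fingers close. It gives the time, the measured TCP pose, the force, the opening and the grip force at its end, in the units of the state.
- manip.read_state(): the state, without advancing time (a new reading comes with each control period).
- manip.camera(name): name is "side" or "top" or "wrist"; returns the picture (480x640x3 uint8, red, green, blue); there is no depth.
- manip.camera_info(name): a dict with "fx", "fy", "cx", "cy" (pixels), "position" and "rotation" of the camera in the world; the wrist camera has in their place "T_tool_cam" (4x4, takes a point from camera to tool coordinates, whose origin is the TCP and whose axes are the flange's). Camera axes: x right, y down, z forward; pixel columns grow to the right and rows downward; lengths in mm; the calibration is good to about 2 mm. A picture is of the moment at which its call begins: read the wrist's pose just before it. camera_info takes no time and is no camera call.
- manip.sign_off(): hands the job in; it is judged then, once.
The state is a dict: "clock": time; "joints": joint angles; "qd": joint speeds; "effort": joint torques, N m; "eef_pos": TCP position; "eef_rot": TCP orientation; "wrist_force": force on the tool from outside, world axes, zero at the start; "moment": the same for the moment, N m; "finger_gap": finger opening in mm; "finger_force": force on a finger pad.
Only numpy, scipy, OpenCV 4.12 (cv2) and the standard library are available. Lean on these libraries where they do the work, as an engineer would, in place of code of your own. Each camera call takes 0.05 s, during which the arm holds its last target. There are 200 camera calls.

## Task

Load the printing board into the little block press: swing the press's gate lever right up, slide the board flat along the table between the guide rails and under the platen until it is fully home against the end stop, then swing the lever fully down again so that the gate locks the board in. Keep the board flat on the table all the way and leave the other things on the table where they are.

Things in the scene. Friction and masses are not known exactly. Their poses are not given: they have to be found in the camera images.
- press: Grey block press, fixed to the table. Origin on the table, on the lane's centre line; z up; +y is the feed direction: the board goes in towards +y. Columns at x = +-56 to 82, y = 30 to 80 mm, carry a crosshead up to z = 134; above it a fixed screw T-handle along x, 180 long, at y = 55, z = 178.
- lane_mouth (a point): Point on the table on the lane's centre line, at y = -160 mm in the press frame (same axes), where the straight rails begin: two aluminium rails 10 thick, 18 high, inner faces 45 either side of the centre line, on to the stop. Before it they flare out over 38 mm to about 65 either side. The lane's floor is the table.
- lane_stop (a point): Foot of the end stop's face on the lane's centre line, y = 110 mm in the press frame (same axes). The stop is a crossbar 18 high.
- platen (a point): Middle of the platen's underside, 28 mm above the table, y = 55 in the press frame (same axes). The platen is fixed and covers the lane for 35 mm either way along y.
- board: Printing board, loose: plywood 84 (its x) x 180 (its y) x 12 mm thick, with a grey lino plate 76 x 130 x 4 carved with a leaf on top. About 0.3 kg. Origin: centre of its underside; +y is its leading end; it starts within 0.3 rad of the press's +y. Fully home its origin is at x = 0, y = 20 in the press frame, its trailing end at y = -70.
- gate (a joint): Gate lever, rad: 0 = fully down (shut), grows as it swings up, stop at 1.7 (just past upright). Stiff hinge, stays where left; 1 to 2 N at the grip moves it. The axis lies along the press's +y; when down the lever reaches from the hinge to the press's -x, across the lane. Steel arm 14 x 14 mm in section, 210 long with its grip.
- gate_grip (a point): Middle of the lever's black grip (50 mm long along the lever, 16 x 16 in section), 190 from the hinge axis; lever down, it is 35 above the table and outside the rail on the press's -x side. Its axes turn with the lever: x along the lever towards the hinge, y along the hinge axis.
- gate_hinge (a point): Point on the lever's hinge axis: x = 105, y = -80, z = 35 mm in the press frame (same axes). Cheek blocks beside it are 46 high.
- gate_leaf (a point): Middle of the lower edge of the steel leaf that hangs under the lever: 76 mm wide across the lane, 8 thick, press y = -84 to -76. Lever down, it closes the lane to 4 above the table, just behind the trailing end of a board that is home; on a board not home it lands on top and the lever cannot shut.
- glue: Bystander, to be left alone: white glue bottle, 52 diameter, 165 tall, standing (mm). Origin: centre of its underside.
- ink: Bystander, to be left alone: blue ink jar with black cap, 64 diameter, 75 tall, standing (mm). Origin: centre of its underside.
- cup: Bystander, to be left alone: clear plastic water cup, 72 diameter at the rim, 80 tall, standing (mm). Origin: centre of its underside.
- tin: Bystander, to be left alone: flat aluminium tin, 60 diameter, 28 high (mm). Origin: centre of its underside.
- brush: Bystander, to be left alone: paint brush lying flat, about 200 long along its x, under 30 high (mm). Origin: centre of its underside.
- roller: Bystander, to be left alone: ink roller lying flat: black 70 mm wide roll of 32 diameter, wire frame, wooden handle reaching 145 along its +x from the roll (mm). Origin: centre of the roll, at table level.
- folder: Bystander, to be left alone: flat white folding bone, 22 x 140 (along y) x 5 (mm). Origin: centre of its underside.
There are look-alikes about, which are no part of the job. Of the things that look like the board, the smallest one is meant.

How it is judged (in metres and radians):
On the way, in this order (a step that is already met when the one before it is completed fails the run):
1. the gate lever is swung up, at least 1.0 rad (value of joint gate above 1 rad), for 0.2 s.
2. the board is home: under the platen, within 5 mm of the end stop, flat in the lane (y of board in the frame of press between 0.015 and 0.024 m and x of board in the frame of press between -0.006 and 0.006 m and angle between the y axis of board and the y axis of press, either way round below 0.06 rad and height (world z) of board below 0.006 m), for 0.2 s.
At the end, for the whole second after the job is handed in: The board lies flat and still in the lane under the platen, leading end within 5 mm of the end stop, and the gate lever is down (joint below 0.08 rad) behind it (all of step 2 and value of joint gate below 0.08 rad and linear speed of board below 0.01 m/s); the robot touches nothing.
It fails at once if the board is lifted or tipped off the table (height (world z) of board above 0.02 m or angle between board's own z axis and vertical above 0.25 rad).
It fails at once if another thing is moved by more than 25 mm (distance of any of glue, ink, cup, tin, brush, roller, folder from where it was at the start of the episode above 0.025 m).
It also fails if it takes over 72 s, if anything falls off the work surface, if the arm or the gripper's body presses on something with over 40 N, if the wrist force passes 120 N, or if a joint passes its speed limit or range.

## Working session

There is one attempt and no reset: what is moved stays moved. The work goes in short steps, Python scripts to look and compute and a tool call to move; the robot and the scene stay as the last step left them, time stands still between calls to the robot, and variables do not carry over. Pictures are saved under pics/ and viewed, at most 10 in all, crops included, and the job is handed in when it is done.

Besides the shell and the picture viewer there is one more tool, called after "Emit:" as name(argument=value, ...), one argument or row to a line, values as JSON. servo_tool: Moves the arm, as the interface text tells. Its arguments: {"type":"object","properties":{"rows":{"type":"array","items":{"type":"array","items":{"type":"number"}}},"grip_force":{"type":"number"}},"required":["rows"]}

```bash
ls; mkdir -p pics
python3 - <<'E'
from cell import manip
import cv2
for n in("top","side"):
    cv2.imwrite(f"pics/{n}0.png",manip.camera(n)[:,:,::-1]); i=manip.camera_info(n); print(n,i)
print(manip.camera_info("wrist")); print(manip.read_state())
E
```

```text
pics
top {'fx': 604.144927354095, 'fy': 604.144927354095, 'cx': 330.12378653401123, 'cy': 242.13357362868214, 'position': array([ 234.85629485,   72.0070068 , 1629.41681086]), 'rotation': array([-2.99786698, -0.01040023, -1.5660497 ])}
side {'fx': 547.663025012653, 'fy': 547.663025012653, 'cx': 315.35178880632765, 'cy': 242.93008988089193, 'position': array([ -46.70497035,  663.67759981, 1040.12613876]), 'rotation': array([-2.47459614, -0.01084988, -2.43774084])}
{'fx': 383.01899259143494, 'fy': 383.01899259143494, 'cx': 322.5213126780939, 'cy': 242.53802241808472, 'T_tool_cam': array([[ 7.19587253e-04, -9.72250492e-01, -2.33941151e-01,
         6.75775514e+01],
       [ 9.99998944e-01,  9.94925087e-04, -1.05894115e-03,
        -6.41209800e-02],
       [ 1.26230998e-03, -2.33940142e-01,  9.72250182e-01,
        -1.78945452e+02],
       [ 0.00000000e+00,  0.00000000e+00,  0.00000000e+00,
         1.00000000e+00]])}
{'clock': 0.1, 'joints': array([-1.40263369e+00,  3.00427027e-01,  1.52151101e+00, -8.18884126e-06,
        1.32069562e+00, -6.65774057e-02]), 'qd': array([ 0.00179833, -0.00108305, -0.00334312, -0.00120038,  0.00034376,
        0.00019668]), 'effort': array([ 9.50006215e-04, -5.32644010e+01, -3.53284049e+01,  7.08943745e-02,
        2.34851689e-02, -4.87987643e-05]), 'eef_pos': array([ 127.89282262, -534.68527022,  204.94014569]), 'eef_rot': array([-3.14055343e+00, -6.13414976e-05,  2.34742040e-01]), 'wrist_force': array([-0.56251807, -0.5953313 ,  0.69898757]), 'moment': array([ 0.0149313 ,  0.02330408, -0.023063  ]), 'finger_force': 0.0, 'finger_gap': 93.89888958110284}
```

View pics/top0.png

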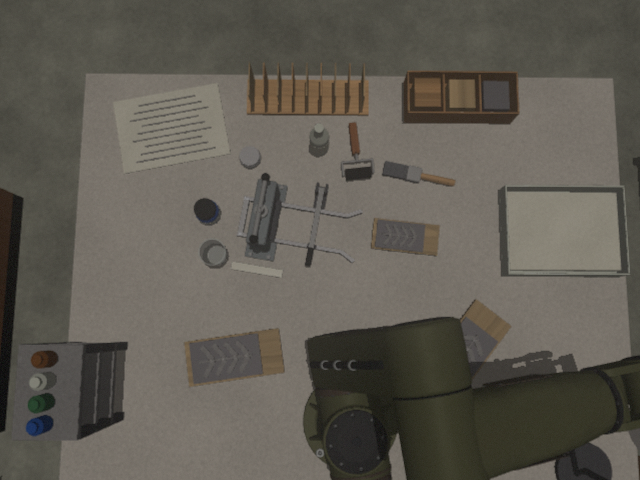

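View pics/side0.png

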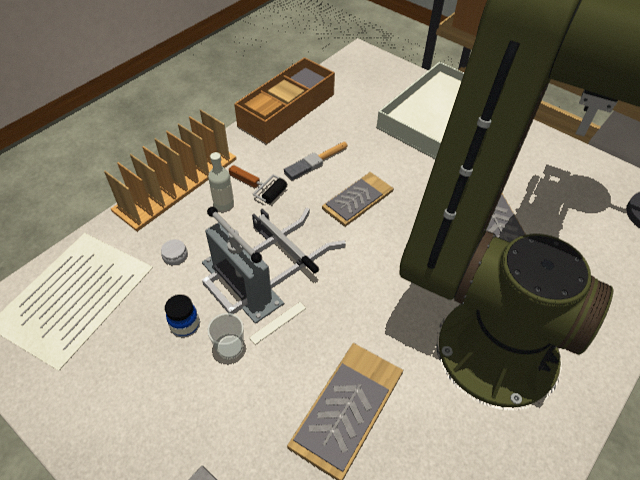

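The top view shows the press at about (270,220) with feed towards image left (world +y). The gate grip is near (310,255), the board near (405,237) is about 180 mm long, and there are two larger look-alikes. Next I'll enlarge the view and measure.

```bash
cat > h.py <<'E'
import numpy as np,cv2
from scipy.spatial.transform import Rotation as R
from cell import manip
def ray(n,uv,z,st=None):
    i=manip.camera_info(n)
    if n=="wrist":
        T=i["T_tool_cam"];Rt=R.from_euler("xyz",st["eef_rot"]).as_matrix()
        Rc=Rt@T[:3,:3];p=np.array(st["eef_pos"])+Rt@T[:3,3]
    else: Rc=R.from_euler("xyz",i["rotation"]).as_matrix();p=i["position"]
    uv=np.atleast_2d(uv).astype(float)
    d=np.c_[(uv[:,0]-i["cx"])/i["fx"],(uv[:,1]-i["cy"])/i["fy"],np.ones(len(uv))]@Rc.T
    return p+d*((z-p[2])/d[:,2])[:,None]
def proj(n,P):
    i=manip.camera_info(n);Rc=R.from_euler("xyz",i["rotation"]).as_matrix()
    q=(np.atleast_2d(P)-i["position"])@Rc
    return np.c_[q[:,0]/q[:,2]*i["fx"]+i["cx"],q[:,1]/q[:,2]*i["fy"]+i["cy"]]
E
python3 - <<'E'
from h import *
a=cv2.imread("pics/top0.png");c=a[170:280,190:450];cv2.imwrite("pics/topc.png",cv2.resize(cv2.convertScaleAbs(c,alpha=1.5),None,fx=3,fy=3,interpolation=cv2.INTER_CUBIC))
# board: differs from table
r=a[205:270,362:450].astype(int)
hsv=cv2.cvtColor(a[205:270,362:450],cv2.COLOR_BGR2HSV)
m=(((r.sum(2)<300)|(hsv[...,1]>90))*255).astype(np.uint8)
m=cv2.morphologyEx(m,cv2.MORPH_CLOSE,np.ones((5,5)));m=cv2.morphologyEx(m,cv2.MORPH_OPEN,np.ones((5,5)))
cs=cv2.findContours(m,0,1)[0];k=max(cs,key=cv2.contourArea);b=cv2.minAreaRect(k);bp=cv2.boxPoints(b)+[362,205]
print(b,bp);P=ray("top",bp,12);print(P.round(1),np.linalg.norm(np.diff(P,axis=0),axis=1),P.mean(0))
# table reflect: brightness
print(a[225,480],a[232,400],a[240,435])
E
```

```text
((42.524391174316406, 31.780487060546875), (68.13626098632812, 31.91471290588379), 6.34019136428833) [[368.9024353  248.87804794]
 [372.42682648 217.158535  ]
 [440.14634705 224.68292618]
 [436.62195587 256.40243912]]
[[ 451.3  -48.6   12. ]
 [ 538.5  -58.6   12. ]
 [ 518.9 -242.9   12. ]
 [ 431.9 -231.6   12. ]] [ 87.78205352 185.39063948  87.7504813 ] [ 485.12627112 -145.42438359   12.        ]
[104 114 120] [81 83 86] [ 72  92 109]
```

View pics/topc.png

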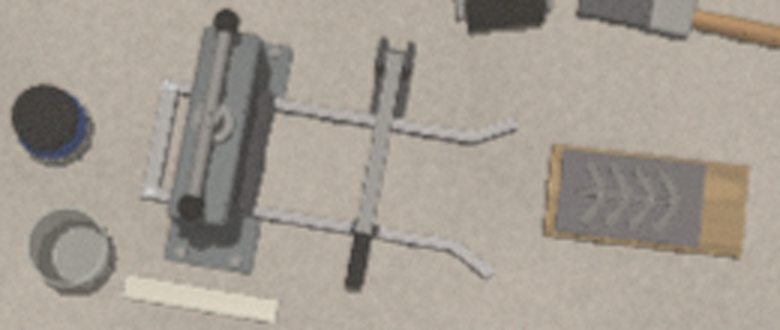

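The crop shows the board with its leaf and its trailing wood at right (740,210). The handle tips are at (226,20) and (190,207), the rail bends at (470,136) and (455,247), and the grip end is at (355,290). Now I'll fit the press pose from these known points.

```bash
cat > press.py <<'E'
from h import *
from scipy.optimize import least_squares
C=lambda X,Y:(190+(X-1)/3,170+(Y-1)/3)
pts=[((226,20),(90,55,178)),((190,207),(-90,55,178)),((470,136),(50,-160,18)),((455,247),(-50,-160,18)),((355,290),(-105,-80,43))]
rails=[((280,105),50),((370,120),50),((262,213),-50),((430,241),-50)]
def f(p,full=False):
    r=[]
    c,s=np.cos(p[2]),np.sin(p[2])
    M=np.array([[c,s],[-s,c]])
    for a,b in pts:
        w=ray("top",C(*a),b[2])[0];q=M@(w[:2]-p[:2]);r+=list(q-b[:2])
    for a,x in rails:
        w=ray("top",C(*a),18)[0];q=M@(w[:2]-p[:2]);r.append(q[0]-x)
    return r
s=least_squares(f,[500,150,-.15],loss="soft_l1");print(s.x,np.round(f(s.x),1))
p=s.x
def W(P): 
    c,s_=np.cos(p[2]),np.sin(p[2]);P=np.atleast_2d(P).astype(float)
    return np.c_[p[0]+c*P[:,0]-s_*P[:,1],p[1]+s_*P[:,0]+c*P[:,1],P[:,2]]
if __name__=="__main__":
    print(W([[-85,-80,35],[105,-80,35],[0,-160,0],[0,110,0],[0,20,0],[-50,-160,18],[50,-160,18]]).round(1))
    a=cv2.imread("pics/side0.png")
    for P in [(90,55,178),(-90,55,178),(50,-160,18),(-50,-160,18),(-105,-80,43),(105,-80,43),(56,110,18),(-56,110,18)]:
        u=proj("side",W(P))[0];cv2.circle(a,tuple(int(v) for v in u*1),2,(0,0,255),-1)
    B=[[451.3,-48.6,12],[538.5,-58.6,12],[518.9,-242.9,12],[431.9,-231.6,12]]
    for u in proj("side",np.array(B)):cv2.circle(a,tuple(int(v) for v in u),2,(255,0,255),-1)
    cv2.imwrite("pics/chk.png",cv2.resize(a[150:350,150:410],None,fx=3,fy=3)[:600])
E
python3 press.py
```

```text
[ 5.17964465e+02  1.77703133e+02 -1.58511393e-01] [-7.8  0.1 14.5  1.2  0.6  1.  -1.5 -1.8 -1.8 -0.9  0.5  0.2  0.4  0.1]
[[421.4 112.1  35. ]
 [609.   82.1  35. ]
 [492.7  19.7   0. ]
 [535.3 286.3   0. ]
 [521.1 197.5   0. ]
 [443.3  27.6  18. ]
 [542.1  11.8  18. ]]
```

View pics/chk.png

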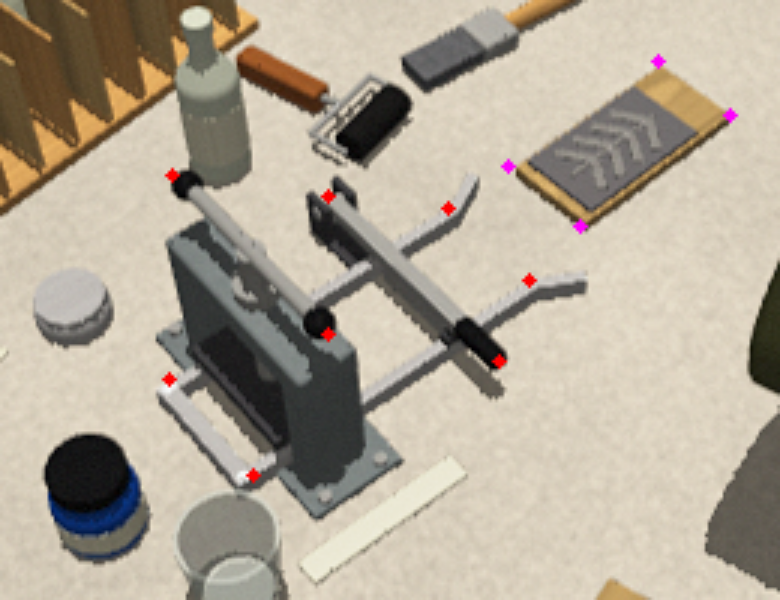

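The press fit agrees with the side view: origin (518,178), yaw −0.158. The handle-ball residual is only the ball radius. I'll move above the lever grip with the tool flipped so the fingers close along press y.

Emit:
servo_tool(
  rows=[
    [0,0,9.8,18,40,0,0.4],
    [0,0,9.8,18,40,0,0.4],
    [0,0,9.8,18,40,0,0.4],
    [0,0,9.8,18,40,0,0.4],
    [0,0,9.8,18,40,0,0.4],
    [0,0,9.8,18,40,0,0.4],
    [0,0,9.8,18,40,0,0.4],
    [0,0,9.8,18,40,0,0.4],
    [0,0,9.8,18,40,0,0.4],
    [0,0,9.8,18,40,0,0.4],
    [0,0,9.8,18,40,0,0.4],
    [0,0,9.8,18,40,0,0.4],
    [0,0,9.8,18,40,0,0.4],
    [0,0,9.8,18,40,0,0.4],
    [0,0,9.8,18,40,0,0.4],
    [0,0,9.8,18,40,0,0.4],
    [0,0,0.5,5,7,-20,0.4],
    [0,0,0,0,0,0,0.4],
  ],
)

```text
clock: 2.35
eef_pos: [420.3, 112.4, 184.2]
eef_rot: [-3.141, -0.003, 2.981]
wrist_force: [0.3, -0.3, -0.9]
finger_gap: 56.7
finger_force: 0.0
```

Emit:
servo_tool(
  rows=[
    [0,0,0,0,0,-30,0.4],
    [0,0,0,0,0,-30,0.4],
    [0,0,0,0,0,-30,0.4],
    [0,0,0,0,0,-30,0.4],
    [0,0,0,0,0,-24,0.4],
    [0,0,0,0,0,-12,0.4],
    [0,0,0,0,0,-12,0.4],
    [0,0,0,0,0,0,0.4],
    [0,0,0,0,0,0,0.9],
    [0,0,0,0,0,0,0.9],
    [0,0,0,0,0,0,0.9],
    [0,0,0,0,0,0,0.9],
    [0,0,0,0,0,0,0.9],
  ],
  grip_force=8,
)

```text
clock: 3.98
eef_pos: [420.8, 111.3, 17.4]
eef_rot: [-3.14, -0.0, 2.981]
wrist_force: [-0.2, -8.2, 1.2]
finger_gap: 15.6
finger_force: 8.0
```

Run:
```python
import numpy as np
t=np.linspace(0,1.62,17);x=-190*np.cos(t);z=190*np.sin(t)
dx=np.diff(x);dz=np.diff(z)
print([[0,0,0,round(a*.987,1),round(-a*.158,1),round(b,1),.9] for a,b in zip(dx,dz)])
```

```text
[[0, 0, 0, np.float64(1.0), np.float64(-0.2), np.float64(19.2), 0.9], [0, 0, 0, np.float64(2.9), np.float64(-0.5), np.float64(19.0), 0.9], [0, 0, 0, np.float64(4.8), np.float64(-0.8), np.float64(18.6), 0.9], [0, 0, 0, np.float64(6.6), np.float64(-1.1), np.float64(18.0), 0.9], [0, 0, 0, np.float64(8.4), np.float64(-1.3), np.float64(17.3), 0.9], [0, 0, 0, np.float64(10.0), np.float64(-1.6), np.float64(16.3), 0.9], [0, 0, 0, np.float64(11.6), np.float64(-1.9), np.float64(15.2), 0.9], [0, 0, 0, np.float64(13.1), np.float64(-2.1), np.float64(13.9), 0.9], [0, 0, 0, np.float64(14.4), np.float64(-2.3), np.float64(12.5), 0.9], [0, 0, 0, np.float64(15.6), np.float64(-2.5), np.float64(11.0), 0.9], [0, 0, 0, np.float64(16.6), np.float64(-2.7), np.float64(9.3), 0.9], [0, 0, 0, np.float64(17.4), np.float64(-2.8), np.float64(7.6), 0.9], [0, 0, 0, np.float64(18.1), np.float64(-2.9), np.float64(5.8), 0.9], [0, 0, 0, np.float64(18.6), np.float64(-3.0), np.float64(3.9), 0.9], [0, 0, 0, np.float64(18.9), np.float64(-3.0), np.float64(2.0), 0.9], [0, 0, 0, np.float64(19.0), np.float64(-3.0), np.float64(0.0), 0.9]]
```

Emit:
servo_tool(
  rows=[
    [0,0,0,0,-1.5,0,0.9],
    [0,0,0,1,-0.2,19,0.9],
    [0,0,0,3,-0.5,19,0.9],
    [0,0,0,5,-0.8,18.5,0.9],
    [0,0,0,6.5,-1,18,0.9],
    [0,0,0,8.5,-1.3,17.5,0.9],
    [0,0,0,10,-1.6,16.5,0.9],
    [0,0,0,11.5,-1.9,15,0.9],
    [0,0,0,13,-2.1,14,0.9],
  ],
)

```text
clock: 5.1
eef_pos: [479.6, 101.1, 155.2]
eef_rot: [-3.142, -0.0, 2.98]
wrist_force: [2.6, -0.1, -4.4]
finger_gap: 15.8
finger_force: 8.0
```

Clean so far. I'll carry on up the arc.

Emit:
servo_tool(
  rows=[
    [0,0,0,14.5,-2.3,12.5,0.9],
    [0,0,0,15.5,-2.5,11,0.9],
    [0,0,0,16.5,-2.7,9.5,0.9],
    [0,0,0,17.5,-2.8,7.5,0.9],
    [0,0,0,18,-2.9,6,0.9],
    [0,0,0,18.5,-3,4,0.9],
    [0,0,0,19,-3,2,0.9],
    [0,0,0,19,-3,0,0.9],
    [0,0,0,0,0,0,0.9],
  ],
)

```text
clock: 6.22
eef_pos: [618.9, 77.8, 207.3]
eef_rot: [-3.14, 0.0, 2.979]
wrist_force: [0.5, -6.4, 2.1]
finger_gap: 15.9
finger_force: 8.0
```

Emit:
servo_tool(
  rows=[
    [0,0,0,0,0,0,0.5],
    [0,0,0,0,0,0,0.5],
    [0,0,0,0,0,25,0.4],
    [0,0,0,0,0,35,0],
    [0,0,0,0,0,30,0],
    [0,0,-8.7,-14,-29,0,0],
    [0,0,-8.7,-14,-29,0,0],
    [0,0,-8.7,-14,-29,0,0],
    [0,0,-8.7,-14,-29,0,0],
    [0,0,-8.7,-14,-29,0,0],
    [0,0,-8.7,-14,-29,0,0],
    [0,0,-8.7,-14,-29,0,0],
    [0,0,-8.7,-14,-29,0,0],
    [0,0,-8.7,-14,-29,0,0],
    [0,0,-8.7,-14,-29,-60,0],
    [0,0,0,0,0,-30,0],
    [0,0,0,0,0,0,0],
  ],
)

```text
clock: 8.35
eef_pos: [478.3, -208.2, 211.0]
eef_rot: [-3.138, -0.001, 1.462]
wrist_force: [-0.7, 0.3, 0.7]
finger_gap: 93.9
finger_force: 0.0
```

Run:
```python
from h import *
s=manip.read_state();a=manip.camera("wrist")[:,:,::-1];t=manip.camera("top")[:,:,::-1]
print(s["eef_pos"],s["eef_rot"])
cv2.imwrite("pics/w1r.png",a);cv2.imwrite("pics/t1r.png",t)
w=cv2.resize(a,(480,360));c=cv2.resize(t[160:280,190:350],(320,240))
o=np.zeros((360,800,3),np.uint8);o[:,:480]=w;o[:240,480:]=c;cv2.imwrite("pics/w1.png",o)
```

```text
[ 478.29214968 -208.20647326  210.95439835] [-3.13837065e+00 -1.44165773e-03  1.46174942e+00]
```

View pics/w1.png

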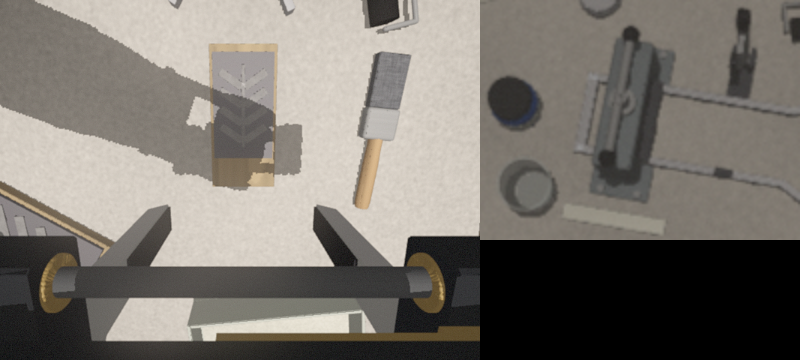

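The lever is upright in the top crop. In the wrist view the board's corners are at about (209,44), (277,44), (214,186) and (274,186) at 0.75 scale, with the brush well clear. I'll refine the edges and cast rays.

Run:
```python
from h import *
a=cv2.imread("pics/w1r.png");st=dict(eef_pos=[478.292,-208.206,210.954],eef_rot=[-3.13837,-0.00144,1.46175])
hsv=cv2.cvtColor(a,cv2.COLOR_BGR2HSV)
m=((hsv[...,1]>75)*255).astype(np.uint8);m[:, :230]=0;m[:,420:]=0;m[:40]=0;m[262:]=0
pts=cv2.findNonZero(cv2.morphologyEx(m,cv2.MORPH_OPEN,np.ones((3,3))))
b=cv2.boxPoints(cv2.minAreaRect(pts));print(b)
for q in (b,np.array([(209,44),(277,44),(274,186),(214,186)])/.75):
    P=ray("wrist",q,12,st);print(P.round(1).tolist(),np.linalg.norm(np.diff(P,axis=0),axis=1),P.mean(0))
```

```text
[[329. 215.]
 [332. 215.]
 [332. 218.]
 [329. 218.]]
[[484.8, -203.3, 12.0], [487.7, -203.7, 12.0], [487.4, -206.7, 12.0], [484.5, -206.4, 12.0]] [2.99242073 3.03047093 2.99793885] [ 486.10281715 -205.00553452   12.        ]
[[454.2, -55.3, 12.0], [536.2, -64.3, 12.0], [518.0, -241.1, 12.0], [437.0, -232.3, 12.0]] [ 82.52746502 177.76313162  81.45148622] [ 486.37006712 -148.25086355   12.        ]
```

Emit:
servo_tool(
  rows=[
    [0,0,0.5,1,-10,-40,0],
    [0,0,0,0,0,-50,0],
    [0,0,0,0,0,-50,0],
    [0,0,0,0,0,-30,0],
    [0,0,0,0,0,-15,0],
    [0,0,0,0,0,-10,0],
    [0,0,0,0,0,-6,0],
    [0,0,0,0,0,-4,0],
    [0,0,0,0,0,0,0],
  ],
)

```text
clock: 9.57
eef_pos: [480.3, -218.7, 7.6]
eef_rot: [3.141, 0.0, 1.47]
wrist_force: [0.2, 0.1, 0.4]
finger_gap: 93.9
finger_force: 0.0
```

Emit:
servo_tool(
  rows=[
    [0,0,0,0,0,-3,0],
    [0,0,0,0,0,0,0.4],
    [0,0,0,0,0,0,0.4],
    [0,0,0,0,0,0,0.4],
    [0,0,0,0,0,0,0.4],
    [0,0,0,0,0,0,0.4],
  ],
  grip_force=10,
)

```text
clock: 10.32
eef_pos: [480.0, -218.6, 4.4]
eef_rot: [-3.141, -0.0, 1.471]
wrist_force: [-0.9, -1.1, -1.7]
finger_gap: 84.1
finger_force: 10.0
```

Emit:
servo_tool(
  rows=[
    [0,0,-0.6,-4,0.6,0,0.4],
    [0,0,-0.7,-5,0.8,0,0.4],
    [0,0,-0.7,-5,0.8,0,0.4],
    [0,0,-0.7,-5,0.8,0,0.4],
    [0,0,-0.6,-5,0.8,0,0.4],
    [0,0,0,0,0,0,0.4],
  ],
)

```text
clock: 11.08
eef_pos: [455.7, -214.8, 4.4]
eef_rot: [-3.141, -0.0, 1.413]
wrist_force: [-1.0, 0.6, -1.4]
finger_gap: 83.6
finger_force: 10.0
```

Run:
```python
from h import *
s=manip.read_state();a=manip.camera("wrist")[:,:,::-1]
print(s["eef_pos"],s["eef_rot"],s["wrist_force"])
cv2.imwrite("pics/w2.png",a)
```

```text
[ 455.69436339 -214.75244256    4.38718544] [-3.14118766e+00 -4.35747712e-05  1.41278994e+00] [-0.96289383  0.5746429  -1.40958269]
```

View pics/w2.png

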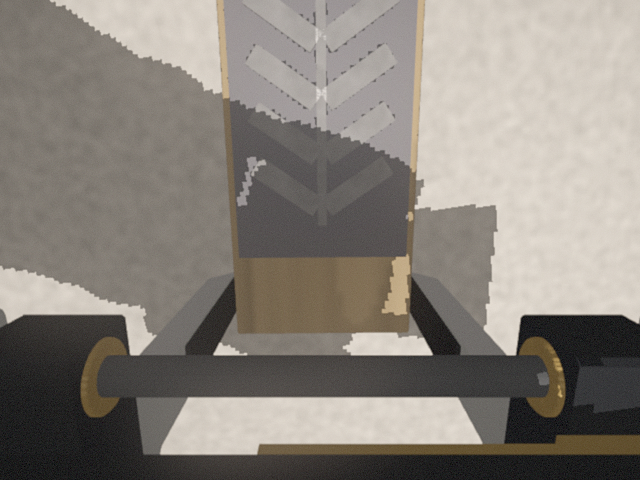

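The board is held square, with its edges symmetric about column 321. Now I'll advance along press +y.

Emit:
servo_tool(
  rows=[
    [0,0,0,2.4,14.8,0,0.4],
    [0,0,0,2.4,14.8,0,0.4],
    [0,0,0,2.4,14.8,0,0.4],
    [0,0,0,2.4,14.8,0,0.4],
    [0,0,0,1.6,9.9,0,0.4],
    [0,0,0,0,0,0,0.4],
  ],
)

```text
clock: 11.88
eef_pos: [467.4, -144.9, 4.4]
eef_rot: [-3.142, -0.0, 1.414]
wrist_force: [1.1, 1.7, -1.7]
finger_gap: 83.9
finger_force: 10.0
```

Run:
```python
from h import *
s=manip.read_state();print(s["eef_pos"],s["eef_rot"],s["wrist_force"])
t=manip.camera("side")[:,:,::-1];w=manip.camera("wrist")[:,:,::-1]
cv2.imwrite("pics/s3r.png",t);cv2.imwrite("pics/w3r.png",w)
o=np.zeros((600,800,3),np.uint8);o[:300,:400]=cv2.resize(w,(400,300));o[300:,:]=cv2.resize(t[200:290,240:440],(800,360))[:300];cv2.imwrite("pics/v3.png",o)
```

```text
[ 467.44321046 -144.93006642    4.36457613] [-3.14151413e+00 -2.08721671e-04  1.41390527e+00] [ 1.06972876  1.74910345 -1.732314  ]
```

View pics/v3.png

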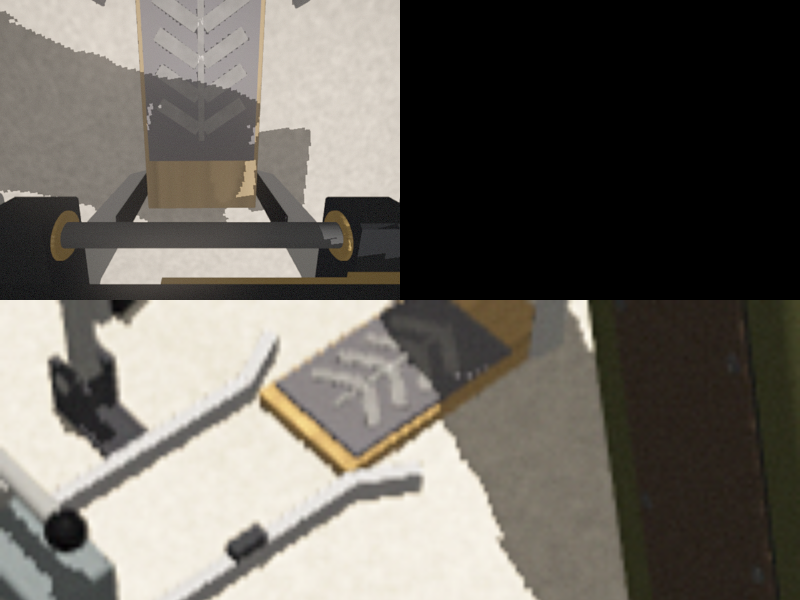

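The board's leading corners are at crop (262,393) and (345,470). The rail bends are at about (250,383) and (352,482). It's centred by eye, but I'll check with rays.

Run:
```python
from press import *
def q(X,Y,z):
    w=ray("side",(240+X/4,200+(Y-300)/4),z)[0];d=w[:2]-p[:2];c,s=np.cos(p[2]),np.sin(p[2])
    return w.round(1),np.round([c*d[0]+s*d[1],-s*d[0]+c*d[1]],1)
for a in [(262,393,12),(345,470,12),(250,383,18),(352,482,18),(60,505,18),(245,548,18)]:print(a,*q(*a))
s=manip.read_state();d=s["eef_pos"][:2]-p[:2];c,ss=np.cos(p[2]),np.sin(p[2]);print("tcp",c*d[0]+ss*d[1],-ss*d[0]+c*d[1])
```

```text
[ 5.17964465e+02  1.77703133e+02 -1.58511393e-01] [-7.8  0.1 14.5  1.2  0.6  1.  -1.5 -1.8 -1.8 -0.9  0.5  0.2  0.4  0.1]
(262, 393, 12) [526.9   8.2  12. ] [  35.6 -166. ]
(345, 470, 12) [449.8  21.2  12. ] [ -42.6 -165.3]
(250, 383, 18) [534.4  10.7  18. ] [  42.6 -162.3]
(352, 482, 18) [438.   29.2  18. ] [ -55.5 -159.2]
(60, 505, 18) [556.7 154.3  18. ] [ 42. -17.]
(245, 548, 18) [454.1 107.   18. ] [-51.9 -79.9]
tcp 1.0167062265420412 -327.36575199304673
```

Emit:
servo_tool(
  rows=[
    [0,0,0,-1.5,0.2,0,0.4],
    [0,0,0,1.3,7.9,0,0.4],
    [0,0,0,1.3,7.9,0,0.4],
    [0,0,0,1.3,7.9,0,0.4],
    [0,0,0,1.3,7.9,0,0.4],
  ],
)

```text
clock: 12.6
eef_pos: [471.1, -113.3, 4.4]
eef_rot: [-3.142, -0.0, 1.413]
wrist_force: [0.3, -1.2, -2.3]
finger_gap: 83.5
finger_force: 10.0
```

Emit:
servo_tool(
  rows=[
    [0,0,0,2.2,13.8,0,0.4],
    [0,0,0,2.2,13.8,0,0.4],
    [0,0,0,2.2,13.8,0,0.4],
    [0,0,0,2.2,13.8,0,0.4],
    [0,0,0,2.2,13.8,0,0.4],
    [0,0,0,2.2,13.8,0,0.4],
    [0,0,0,0,0,0,0.4],
  ],
)

```text
clock: 13.48
eef_pos: [484.3, -30.1, 4.4]
eef_rot: [-3.142, -0.0, 1.414]
wrist_force: [-0.2, 0.3, -1.4]
finger_gap: 84.0
finger_force: 10.0
```

Emit:
servo_tool(
  rows=[
    [0,0,0,0,0,0,0],
    [0,0,0,0,0,0,0],
    [0,0,0,0,0,0,0],
    [0,0,0,0,0,25,0],
    [0,0,0,0,0,35,0],
    [0,0,10,-2,-12,0,0.3],
    [0,0,10,-2,-12,0,1],
    [0,0,10,-2,-13,0,1],
    [0,0,10,-2,-13,0,1],
    [0,0,10,0,0,0,1],
    [0,0,10,0,0,0,1],
    [0,0,10,0,0,0,1],
    [0,0,10,0,0,0,1],
    [0,0,9.8,0,0,-20,1],
    [0,0,0,0,0,-30,1],
    [0,0,0,0,0,-10,1],
    [0,0,0,0,0,0,1],
  ],
)

```text
clock: 15.6
eef_pos: [476.1, -81.2, 4.3]
eef_rot: [3.142, -0.001, 2.98]
wrist_force: [-0.1, -0.6, 0.8]
finger_gap: 0.4
finger_force: 0.0
```

Emit:
servo_tool(
  rows=[
    [0,0,0,2.4,14.8,0,1],
    [0,0,0,2.4,14.8,0,1],
    [0,0,0,2.4,14.8,0,1],
    [0,0,0,2.4,14.8,0,1],
    [0,0,0,2.4,14.8,0,1],
    [0,0,0,2.4,14.8,0,1],
    [0,0,0,2.3,14.8,0,1],
    [0,0,0,2.3,14.8,0,1],
    [0,0,0,2.3,14.8,0,1],
    [0,0,0,2.3,14.8,0,1],
  ],
)

```text
clock: 16.85
eef_pos: [500.3, 67.9, 5.0]
eef_rot: [-3.141, 0.001, 2.981]
wrist_force: [-0.5, -5.5, 6.4]
finger_gap: 0.1
finger_force: 4.3
```

Emit:
servo_tool(
  rows=[
    [0,0,0,1.3,7.9,0,1],
    [0,0,0,1.3,7.9,0,1],
    [0,0,0,0.6,4,0,1],
    [0,0,0,0.5,3,0,1],
    [0,0,0,0,0,0,1],
  ],
)

```text
clock: 17.48
eef_pos: [503.8, 90.6, 5.0]
eef_rot: [3.141, 0.001, 2.981]
wrist_force: [-0.3, -3.1, 7.2]
finger_gap: 0.5
finger_force: 3.2
```

Emit:
servo_tool(
  rows=[
    [0,0,0,0.3,2,0,1],
    [0,0,0,0.3,2,0,1],
    [0,0,0,0,0,0,1],
  ],
)

```text
clock: 17.85
eef_pos: [504.4, 94.4, 5.0]
eef_rot: [-3.142, 0.001, 2.981]
wrist_force: [-0.7, -4.3, 6.5]
finger_gap: 0.5
finger_force: 3.8
```

Emit:
servo_tool(
  rows=[
    [0,0,0,0.3,2,0,1],
    [0,0,0,0,0,0,1],
  ],
)

```text
clock: 18.1
eef_pos: [504.7, 96.4, 5.0]
eef_rot: [-3.142, 0.001, 2.981]
wrist_force: [-0.7, -4.9, 6.9]
finger_gap: 0.7
finger_force: 3.8
```

Emit:
servo_tool(
  rows=[
    [0,0,0,0.3,2,0,1],
    [0,0,0,0,0,0,1],
  ],
)

```text
clock: 18.35
eef_pos: [504.8, 97.6, 5.0]
eef_rot: [-3.14, 0.001, 2.981]
wrist_force: [-2.2, -11.7, 9.1]
finger_gap: 0.3
finger_force: 7.3
```

Emit:
servo_tool(
  rows=[
    [0,0,0,0.2,1.2,0,1],
    [0,0,0,0,0,0,1],
  ],
)

```text
clock: 18.6
eef_pos: [504.8, 97.8, 5.0]
eef_rot: [-3.139, 0.0, 2.981]
wrist_force: [-4.2, -20.2, 10.3]
finger_gap: 0.6
finger_force: 11.1
```

Emit:
servo_tool(
  rows=[
    [0,0,0,-1,-6,0,1],
    [0,0,0,-4,-25,0,1],
    [0,0,0,0,0,50,0.4],
    [0,0,0,0,0,60,0.4],
    [0,0,0,0,0,60,0.4],
    [0,0,0,0,0,60,0.4],
    [0,0,0,0,0,45,0.4],
    [0,0,0,0,0,0,0.4],
  ],
)

```text
clock: 19.6
eef_pos: [500.6, 68.8, 282.5]
eef_rot: [3.14, 0.005, 2.981]
wrist_force: [-0.1, 0.1, -0.5]
finger_gap: 55.2
finger_force: 0.0
```

Run:
```python
from h import *
s=manip.read_state();print(s["eef_pos"],s["eef_rot"])
w=manip.camera("wrist")[:,:,::-1];t=manip.camera("side")[:,:,::-1];u=manip.camera("top")[:,:,::-1]
o=np.zeros((600,800,3),np.uint8);o[:300,:400]=cv2.resize(w,(400,300));o[:300,400:]=cv2.resize(u[160:280,220:380],(400,300));o[300:,:400]=cv2.resize(t[190:310,200:360],(400,300));cv2.imwrite("pics/v4.png",o)
```

```text
[500.62639147  68.75990394 282.54766181] [3.13988111 0.00547063 2.98087676]
```

View pics/v4.png

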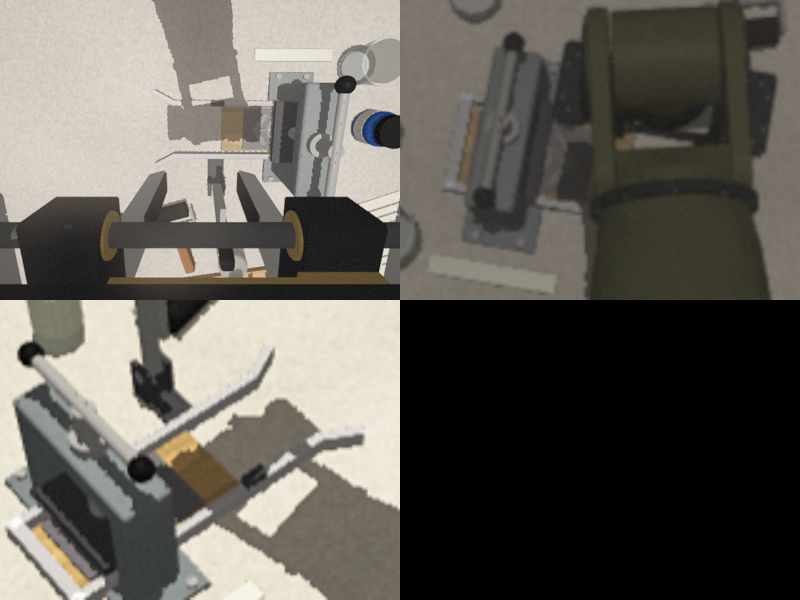

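The board's leading end sits against the stop, at top crop (460,150) and side crop (60,555). The trailing end is just past the latch on the rail, and the lever is upright between the finger lines. Next I'll regrip the lever.

Emit:
servo_tool(
  rows=[
    [0,0,0,30,2,0,0.4],
    [0,0,0,44,3,0,0.4],
    [0,0,0,30,3,0,0.4],
    [0,0,0,14,1,0,0.4],
    [0,0,0,0,0,-30,0.4],
    [0,0,0,0,0,-30,0.4],
    [0,0,0,0,0,-15,0.4],
    [0,0,0,0,0,0,0.9],
    [0,0,0,0,0,0,0.9],
    [0,0,0,0,0,0,0.9],
    [0,0,0,0,0,0,0.9],
    [0,0,0,0,0,0,0.9],
  ],
  grip_force=8,
)

```text
clock: 21.25
eef_pos: [618.1, 77.7, 204.9]
eef_rot: [3.14, 0.001, 2.981]
wrist_force: [0.8, 5.3, 2.2]
finger_gap: 16.0
finger_force: 8.0
```

Gripped (16 mm). I'll swing it down along the reverse arc.

Emit:
servo_tool(
  rows=[
    [0,0,0,-19,3.5,0,0.9],
    [0,0,0,-19,3,-2,0.9],
    [0,0,0,-18.5,3,-4,0.9],
    [0,0,0,-18,2.9,-6,0.9],
    [0,0,0,-17.5,2.8,-7.5,0.9],
    [0,0,0,-16.5,2.7,-9.5,0.9],
    [0,0,0,-15.5,2.5,-11,0.9],
    [0,0,0,-14.5,2.3,-12.5,0.9],
  ],
)

```text
clock: 22.25
eef_pos: [479.5, 100.9, 152.3]
eef_rot: [3.139, 0.002, 2.98]
wrist_force: [5.1, 12.0, -1.9]
finger_gap: 16.0
finger_force: 8.0
```

Emit:
servo_tool(
  rows=[
    [0,0,0,-13,2.1,-14,0.9],
    [0,0,0,-11.5,1.9,-15,0.9],
    [0,0,0,-10,1.6,-16.5,0.9],
    [0,0,0,-8.5,1.3,-17.5,0.9],
    [0,0,0,-6.5,1,-18,0.9],
    [0,0,0,-5,0.8,-18.5,0.9],
    [0,0,0,0,0,0,0.9],
  ],
)

```text
clock: 23.12
eef_pos: [425.2, 109.7, 52.1]
eef_rot: [3.139, 0.001, 2.98]
wrist_force: [2.1, 15.9, -1.1]
finger_gap: 16.3
finger_force: 8.0
```

Emit:
servo_tool(
  rows=[
    [0,0,0,-2.5,2.5,-16,0.9],
    [0,0,0,-1,0.2,-15,0.9],
    [0,0,0,0,0,-5,0.9],
    [0,0,0,0,0,0,0.9],
  ],
)

```text
clock: 23.62
eef_pos: [421.4, 111.0, 16.3]
eef_rot: [-3.142, -0.0, 2.98]
wrist_force: [0.3, -0.6, -0.6]
finger_gap: 15.8
finger_force: 8.0
```

Emit:
servo_tool(
  rows=[
    [0,0,0,0,0,-2,0.9],
    [0,0,0,0,0,0,0.9],
  ],
)

```text
clock: 23.88
eef_pos: [421.5, 111.0, 14.8]
eef_rot: [3.142, 0.0, 2.98]
wrist_force: [-1.3, -0.5, 2.9]
finger_gap: 16.1
finger_force: 8.0
```

Emit:
servo_tool(
  rows=[
    [0,0,0,0,0,-2,0.9],
    [0,0,0,0,0,0,0.9],
  ],
)

```text
clock: 24.12
eef_pos: [421.9, 111.0, 13.1]
eef_rot: [3.141, 0.001, 2.98]
wrist_force: [-1.6, -2.0, 7.3]
finger_gap: 16.0
finger_force: 8.0
```

Emit:
servo_tool(
  rows=[
    [0,0,0,0,0,0,0.4],
    [0,0,0,0,0,0,0.4],
    [0,0,0,0,0,0,0.4],
    [0,0,0,0,0,30,0.4],
    [0,0,0,0,0,50,0.4],
    [0,0,0,-10,-40,50,0.4],
    [0,0,0,-20,-50,30,0.4],
    [0,0,0,-20,-50,20,0.4],
    [0,0,0,-20,-50,0,0.4],
    [0,0,0,0,-50,0,0.4],
    [0,0,0,0,0,0,0.4],
  ],
)

```text
clock: 25.5
eef_pos: [351.3, -129.9, 190.6]
eef_rot: [-3.141, 0.0, 2.976]
wrist_force: [-0.9, 0.9, 0.2]
finger_gap: 56.5
finger_force: 0.0
```

Run:
```python
from h import *
t=manip.camera("side")[:,:,::-1];u=manip.camera("top")[:,:,::-1]
o=np.zeros((600,800,3),np.uint8);o[:300,:400]=cv2.resize(u[160:280,220:380],(400,300));o[:,:]=o;o[:300,400:]=cv2.resize(t[190:310,200:360],(400,300));o[300:,:400]=cv2.resize(t,(400,300));o[300:,400:]=cv2.resize(u,(400,300));cv2.imwrite("pics/v5.png",o)
```

```text
(no output)
```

View pics/v5.png

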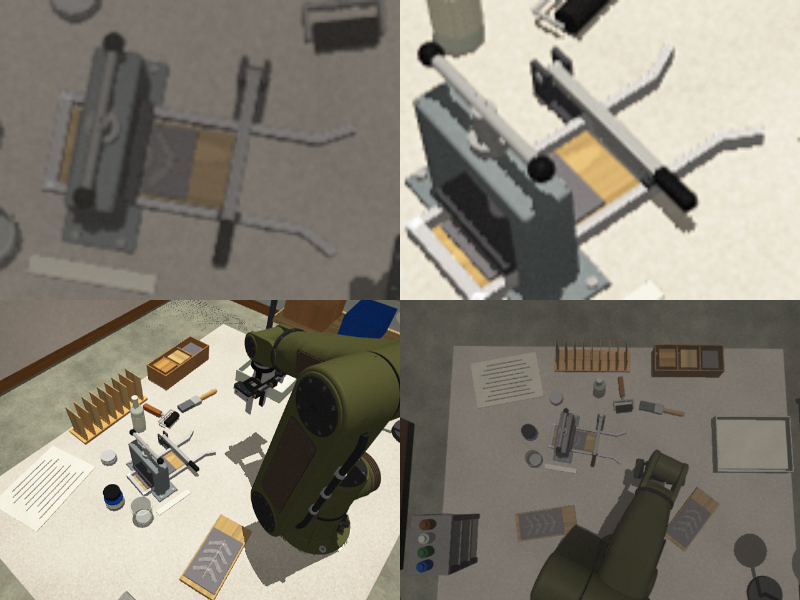

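The lever is fully down: the grip end is at side pixel (316,271), the same as at the start. The board lies between the stop and the leaf, and the bystanders haven't moved.

```bash
python3 -c "from cell import manip;print(manip.sign_off())"
```

```text
the job is handed in; nothing more can be done
None
```

The job is handed in: the board is home against the end stop, the gate lever is fully down behind it, and the camera views show the other things where they were (clock about 26 s of the 72 s allowed; no verdict was returned).

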